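# Latch the packed case

### The arm

A 7-joint arm with a two-finger parallel gripper is mounted at the origin on a cart in front of the work surface, level with it; the furniture and walls round the work are solid. World frame = base frame: x ahead of the robot, y to its left, z up, the work surface at z = 0. Lengths are in m, angles in rad, forces in N, time in s.
With the tool pointing down it reaches from about 0.425 to 0.8 m from the base axis. Payload 8.3 kg.
Tool frame: the origin (TCP) lies midway between the tips of the shut fingers; the grasp point (between the pads) lies 19 mm behind it (robot.grasp_offset is the distance from the TCP to the grasp point, in m); z points along the fingers, y is the direction in which the jaws open and shut (so a half turn about z gives the same grasp; the last joint's range is limited). The gripper opens to 85 mm and grips with 20 to 120 N. Pads are 22 mm wide; open, the fingers measure 114 mm over their backs; the gripper's body (76 mm by 85 mm) begins 54 mm behind the grasp point. The pads swing forward as they close: fully open they stand 13 mm farther back than shut.
Start: joints at [-1.306, 0.383, 0.016, 1.37, -0.006, 1.388, -0.046], TCP at [0.201, 0.592, 0.231] pointing down, gripper open.
Joint ranges: [-2.95, 2.95], [-0.25, 2.06], [-1.52, 1.56], [0.18, 2.33], [-1.44, 4.58], [0.02, 2.06], [-3.01, 3.01]. Speed limits (rad/s): [2.39, 2.39, 3.01, 3.01, 3.14, 3.14, 3.14].

### API

Orientations are given as a unit quaternion [w, x, y, z].
In Python, from bench import robot gives the robot as it stands.
- The arm moves only by the shell command python3 -m handwheel 'ROWS' [FORCE]. ROWS is JSON, a list of rows, each an object with "delta_pos": the shift along the world's x, y, z in mm, a list of three; "rot": the turn, a rotation vector about the world's x, y, z in rad, a list of three; "fingers": the opening, from 0 (shut) to 1 (fully open). In form: [{"delta_pos": [dx, dy, dz], "rot": [ax, ay, az], "fingers": fingers}, ...]. A call has exactly 5 rows; each row shifts and turns the commanded pose from where the row before left it; what a row does not reach is not made up. A row lasts 1/10 s, in which the tool goes at most 50 mm and 8.59 degrees, less where a joint would pass 70% of its speed; a pose out of reach is approached as far as the arm can. A call with a gripper value outside its range is refused whole. The fingers move at their own pace and stop on an object; FORCE is the grip in N (left out, the last holds). Time passes only in rows, so rows that do not move let the fingers close, or fill a call up. It gives the time, the measured TCP pose, the force and the opening at its end, in the units of the state.
- robot.get_state(): the state, without advancing time (a new reading comes with each control period).
- robot.grab_frame(name): name is "side" or "top"; returns the picture (384x512x3 uint8, red, green, blue); there is no depth.
- robot.get_calibration(name): a dict with "vertical_fov" (degrees; the focal length in pixels is half the picture's height over the tangent of half this angle, whatever the lens; pixels are square), "cx", "cy" (the principal point, pixels), "k1" (the pictures are not rectified: a ray, as slopes to the right and down, at radius r is drawn at 1 + k1 r^2 times it, then the intrinsics apply), "eye" and "orientation" of the camera in the world. Camera axes: x right, y down, z forward; pixel columns grow to the right and rows downward; lengths in m; the calibration is good to about 2 mm. A picture is of the moment at which its call begins. get_calibration takes no time and is no camera call.
- robot.sign_off(): hands the job in, once; it reports no verdict.
The state is a dict: "clock": time; "joint_pos": joint angles; "joint_vel": joint speeds; "tau": joint torques, N m; "ee_pos": TCP position; "orientation": TCP orientation; "contact_force": force on the tool from outside, world axes, zero at the start; "torque": the same for the moment, N m; "grip_width": opening from 0.0 (shut) to 1.0 (fully open).
Only numpy, scipy, OpenCV 4.12 (cv2) and the standard library are available. Lean on these libraries where they do the work, as an engineer would, in place of code of your own. Each camera call takes 0.05 s, during which the arm holds its last target.

### The job

The case with the blue hatch is packed with tuning machines and ready for the store: swing its steel hasp over and down onto the staple until it lies flat on the hatch. Leave the hasp of the case with the red hatch standing open as it is, since that case is still being filled.

Things in the scene. Friction and masses are not known exactly. Their poses are not given: they have to be found in the camera images.
- blue_case: Fixed plywood case to latch, 170 x 110 x 75 mm. Origin: centre of its underside; x runs along it from the hasp's pin to the staple, z up. Bare wood deck in front; the blue hatch lies shut on top from x = -25 to 85 mm. Hasp's pin: x = -35, z = 79 mm, along y. Staple: brass loop at x = 7 to 25 mm, 5 mm wide, up to z = 96 mm. Shut hasp: flat at z = 79 mm, solid end tab at x = 31 to 60 mm.
- blue_hasp (a joint): Angle (rad) of the blue case's hasp, a steel strap 95 mm from pin to tip, 34 wide, 3 thick, slotted 40 to 66 mm from the pin. 0 = shut, flat over the staple (end stop); pi/2 = upright; up to 2.2 = leaning back from the staple; starts at 1.2 to 2.0. Stiff pin: it stays where it is left and does not fall shut; 1 to 2 N at the tab moves it.
- red_case: The other fixed case, the same in all but its red hatch; origin and axes as for the blue one. Its hasp, alike, stands open (1.2 to 2.0 rad) and must stay so.
- red_tip (a point): The tip of the red case's hasp, 95 mm from its pin, on the middle of the strap's end.

How it is judged:
By the outcome, as a careful person would: the job done as asked, in the order asked, and still so for the second after the job is handed in, with the robot touching nothing.
It also fails if it takes over 29 s, if anything falls off the work surface, if the arm or the gripper's body presses on something with over 40 N, if the wrist force passes 120 N, or if a joint passes its speed limit or range.

## Working session

There is one attempt and no reset: what is moved stays moved. The work goes in short steps, Python scripts to look and compute and a shell command to move; the robot and the scene stay as the last step left them, time stands still between calls to the robot, and variables do not carry over. Pictures are saved under pics/ and viewed, and the job is handed in when it is done.

```bash
mkdir -p pics; python3 - <<'E'
from bench import robot
import cv2
for n in("side","top"):
    f=robot.grab_frame(n); cv2.imwrite(f"pics/{n}0.png",f[:,:,::-1]); print(n,robot.get_calibration(n))
s=robot.get_state(); print({k:s[k] for k in("clock","ee_pos","orientation","contact_force","grip_width")})
E
```

```text
side {'vertical_fov': 53.431810225543515, 'cx': 260.1771739240654, 'cy': 199.85608878408271, 'k1': -0.1066787865459072, 'eye': array([0.45388277, 0.84379508, 0.45089609]), 'orientation': array([ 0.04260611, -0.08171977,  0.83802302, -0.53779552])}
top {'vertical_fov': 47.48564217157893, 'cx': 256.2401324492956, 'cy': 193.86801517676463, 'k1': -0.04828423060384359, 'eye': array([0.47824785, 0.07246098, 0.93285875]), 'orientation': array([ 0.04528339, -0.69755549,  0.71437323, -0.03219677])}
{'clock': 0.1, 'ee_pos': array([0.20106876, 0.59128454, 0.23033872]), 'orientation': array([-1.36178151e-04,  1.63161048e-01,  9.86599030e-01, -8.98714401e-04]), 'contact_force': array([-0.28854107, -1.24689676, -0.61946217]), 'grip_width': 0.9988826596710725}
```

View pics/side0.png

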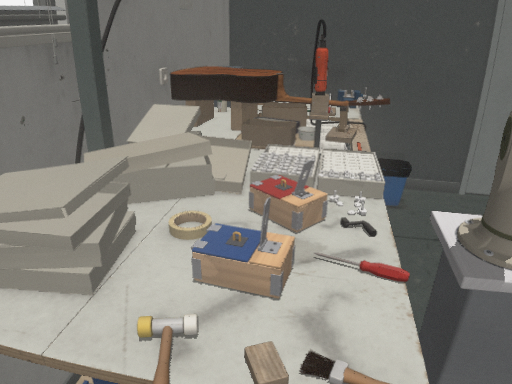

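View pics/top0.png

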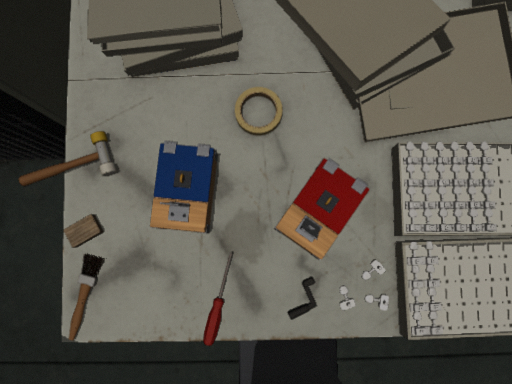

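The blue case is in the top view around (183,187), hatch up and bare deck down, so its +x points image-up. The red case is around (323,207). Both hasps stand open. I'll measure them now.

```bash
cat > h.py <<'E'
from bench import robot
import numpy as np, cv2
from scipy.spatial.transform import Rotation as R
def cam(n):
    c=robot.get_calibration(n); f=192/np.tan(np.radians(c["vertical_fov"])/2)
    K=np.array([[f,0,c["cx"]],[0,f,c["cy"]],[0,0,1.]])
    q=c["orientation"]; return K,np.array([c["k1"],0,0,0,0.]),R.from_quat(np.r_[q[1:],q[0]]),c["eye"]
def ray(n,p):
    K,D,r,e=cam(n); u=cv2.undistortPointsIter(np.array([[p]],float),K,D,None,None,(3,50,1e-9))[0,0]
    return e,r.apply([u[0],u[1],1])
def plane(n,p,z):
    e,d=ray(n,p); return e+d*(z-e[2])/d[2]
def proj(n,P):
    K,D,r,e=cam(n); P=np.atleast_2d(P); ri=r.inv()
    return cv2.projectPoints(ri.apply(P-e),np.zeros(3),np.zeros(3),K,D)[0][:,0]
E
python3 - <<'E'
from h import *
for n in("side","top"):
    im=cv2.imread(f"pics/{n}0.png"); hsv=cv2.cvtColor(im,cv2.COLOR_BGR2HSV)
    for name,lo,hi in(("blue",(105,120,40),(125,255,255)),("red",(174,150,60),(180,255,255)),("red0",(0,190,60),(5,255,255))):
        m=cv2.inRange(hsv,lo,hi)
        m=cv2.morphologyEx(m,cv2.MORPH_CLOSE,np.ones((5,5)))
        cs,_=cv2.findContours(m,cv2.RETR_EXTERNAL,2)
        for c in sorted(cs,key=cv2.contourArea)[-2:]:
            if cv2.contourArea(c)<200: continue
            print(n,name,cv2.contourArea(c),cv2.boxPoints(cv2.minAreaRect(c)).round(1).tolist())
im=cv2.imread("pics/top0.png"); a=cv2.resize(im[125:265,135:385],None,fx=3.2,fy=3.2,interpolation=2); cv2.imwrite("pics/topz.png",a)
im=cv2.imread("pics/side0.png"); a=cv2.resize(im[150:300,180:340],None,fx=4,fy=4,interpolation=2); cv2.imwrite("pics/sidez.png",a)
E
```

```text
side blue 282.5 [[219.60000610351562, 249.10000610351562], [253.5, 235.0], [260.8999938964844, 252.8000030517578], [227.0, 266.8999938964844]]
top blue 2554.0 [[153.5, 195.8000030517578], [159.39999389648438, 142.3000030517578], [213.5, 148.3000030517578], [207.60000610351562, 201.8000030517578]]
top red0 420.0 [[202.10000610351562, 343.5], [212.5, 296.79998779296875], [223.8000030517578, 299.29998779296875], [213.39999389648438, 346.0]]
top red0 2599.0 [[292.79998779296875, 202.6999969482422], [323.29998779296875, 158.10000610351562], [368.3999938964844, 189.0], [337.8999938964844, 233.60000610351562]]
```

View pics/topz.png

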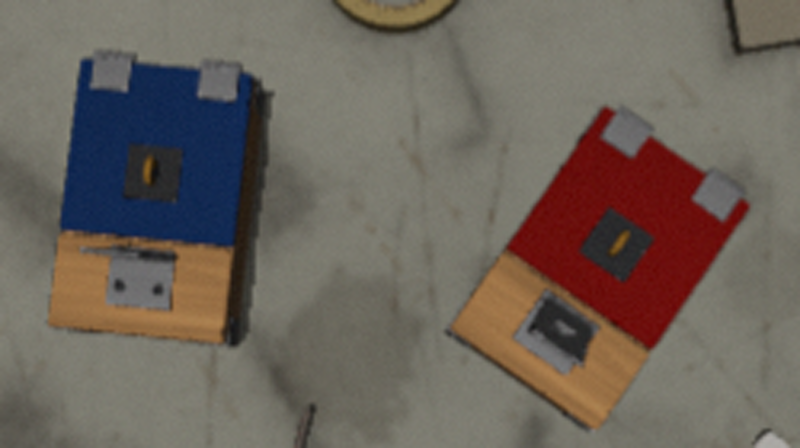

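View pics/sidez.png

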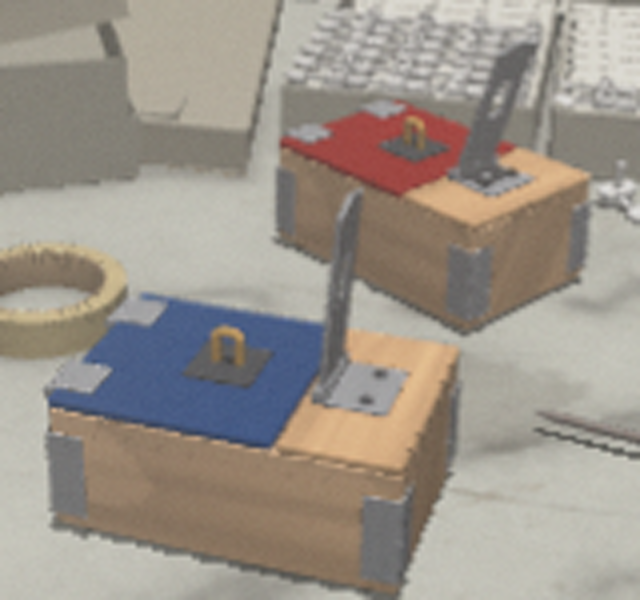

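```bash
python3 - <<'E'
from h import *
Z=lambda p:(p[0]/3.2+135,p[1]/3.2+125)
np.set_printoptions(precision=4,suppress=True)
frames={}
for nm,c in(("blue",[(80,58),(253,75),(226,343),(50,325)]),("red",[(605,106),(749,207),(594,429),(449,330)])):
    P=np.array([plane("top",Z(p),.075)[:2] for p in c]); o=P.mean(0)
    x=(P[0]-P[3]+P[1]-P[2]); L=np.linalg.norm(P[0]-P[3]),np.linalg.norm(P[1]-P[2]),np.linalg.norm(P[0]-P[1]),np.linalg.norm(P[2]-P[3])
    x/=np.linalg.norm(x); print(nm,"o",o,"yaw",np.arctan2(x[1],x[0]),"sizes",L)
    X=np.r_[x,0];Y=np.array([-x[1],x[0],0]);O=np.r_[o,0]
    frames[nm]=(O,X,Y)
    pin=O-.035*X+[0,0,.079]
    print("pin",pin, "staple",O+.016*X,"proj side staple top,pin",proj("side",[O+.016*X+[0,0,.096],pin]))
    for a in(1.2,1.4,1.5,1.6,1.7,1.8,2.0):
        t=pin+.095*(np.cos(a)*X+np.array([0,0,np.sin(a)])); print(a,t,*[proj(n,t)[0] for n in("side","top")])
E
```

```text
blue o [0.59   0.2337] yaw -0.11018767207118974 sizes (np.float64(0.16864924609077733), np.float64(0.16807406469041677), np.float64(0.11024604839274607), np.float64(0.10989969659432883))
pin [0.5552 0.2376 0.079 ] staple [0.6059 0.232  0.    ] proj side staple top,pin [[237.1673 230.9708]
 [262.8799 243.1523]]
1.2 [0.5894 0.2338 0.1675] [245.4795 197.6467] [172.7223 180.9812]
1.4 [0.5713 0.2358 0.1726] [255.2065 196.4256] [171.0029 190.8122]
1.5 [0.5619 0.2369 0.1738] [260.2874 196.545 ] [170.286  196.0402]
1.6 [0.5525 0.2379 0.174 ] [265.4367 197.1597] [169.679  201.3849]
1.7 [0.5431 0.2389 0.1732] [270.5939 198.2679] [169.1908 206.7735]
1.8 [0.5338 0.24   0.1715] [275.697 199.861] [168.8282 212.1319]
2.0 [0.5159 0.2419 0.1654] [285.494  204.4319] [168.4959 222.4681]
red o [ 0.5409 -0.0422] yaw -0.6415798350975636 sizes (np.float64(0.1699054432126424), np.float64(0.16717398784448995), np.float64(0.1083820903072823), np.float64(0.10644088116548663))
pin [ 0.5128 -0.0212  0.079 ] staple [ 0.5537 -0.0518  0.    ] proj side staple top,pin [[283.776  179.2019]
 [298.3664 191.463 ]]
1.2 [ 0.5404 -0.0418  0.1675] [289.8978 153.7253] [329.1224 204.6681]
1.4 [ 0.5258 -0.0309  0.1726] [295.5715 153.5149] [323.6061 212.9568]
1.5 [ 0.5182 -0.0253  0.1738] [298.5309 153.9979] [320.6145 217.3351]
1.6 [ 0.5106 -0.0196  0.174 ] [301.531 154.879] [317.5195 221.7916]
1.7 [ 0.503  -0.0139  0.1732] [304.5386 156.1567] [314.3631 226.2654]
1.8 [ 0.4955 -0.0083  0.1715] [307.5188 157.824 ] [311.1888 230.6948]
2.0 [0.4811 0.0024 0.1654] [313.2547 162.2728] [304.9604 239.1806]
```

The model agrees in both views: the blue hasp is at about 1.62 rad and the red one at about 1.95. The plan is to shut the fingers, go in behind the blue hasp, push it over along its arc, and then press the tab down.

```bash
python3 -m handwheel '[{"delta_pos":[31,-35,0],"rot":[0,0,0.044],"fingers":0},{"delta_pos":[31,-35,0],"rot":[0,0,0.044],"fingers":0},{"delta_pos":[31,-35,0],"rot":[0,0,0.044],"fingers":0},{"delta_pos":[31,-35,0],"rot":[0,0,0.044],"fingers":0},{"delta_pos":[31,-35,0],"rot":[0,0,0.044],"fingers":0}]' 20
python3 -m handwheel '[{"delta_pos":[31,-35,0],"rot":[0,0,0],"fingers":0},{"delta_pos":[31,-35,0],"rot":[0,0,0],"fingers":0},{"delta_pos":[31,-35,0],"rot":[0,0,0],"fingers":0},{"delta_pos":[31,-35,0],"rot":[0,0,0],"fingers":0},{"delta_pos":[20,-20,0],"rot":[0,0,0],"fingers":0}]'
```

```text
clock: 0.6
ee_pos: [0.357, 0.4149, 0.231]
orientation: [-0.0, 0.053, 0.999, -0.0]
contact_force: [1.4, 1.1, -0.0]
grip_width: 0.14
clock: 1.1
ee_pos: [0.5024, 0.2524, 0.2311]
orientation: [0.0, 0.056, 0.998, -0.001]
contact_force: [-0.7, -0.1, -0.6]
grip_width: 0.001
```

```bash
python3 -m handwheel '[{"delta_pos":[5,-6,0],"rot":[0,0,0],"fingers":0},{"delta_pos":[4,-5,-20],"rot":[0,0,0],"fingers":0},{"delta_pos":[0,0,-25],"rot":[0,0,0],"fingers":0},{"delta_pos":[0,0,-20],"rot":[0,0,0],"fingers":0},{"delta_pos":[0,0,-13],"rot":[0,0,0],"fingers":0}]'
python3 - <<'E'
from h import *
a=[robot.grab_frame(n)[:,:,::-1] for n in("side","top")]
s=a[0][130:310,170:350];t=a[1][130:260,120:250]
cv2.imwrite("pics/p1.png",np.hstack([cv2.resize(s,(400,400),interpolation=2),cv2.resize(t,(400,400),interpolation=2)]))
E
```

```text
clock: 1.6
ee_pos: [0.5077, 0.2462, 0.1513]
orientation: [-0.001, 0.053, 0.999, -0.001]
contact_force: [-0.1, 0.1, 0.3]
grip_width: -0.001
```

View pics/p1.png

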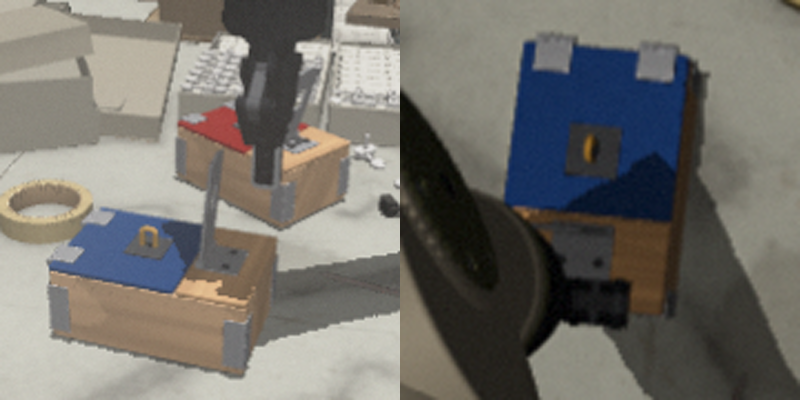

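```bash
python3 - <<'E'
from h import *
p=robot.get_state()["ee_pos"]; print(p,proj("top",p),(proj("top",p)-[120,130])*3.077+[400,0],(proj("side",p)-[170,130])*2.222)
from h import *
O=np.array([.59,.2337,0]);X=np.array([np.cos(.1102),-np.sin(.1102),0])
pin=O-.035*X+[0,0,.079]
t=pin+.095*np.array([0,0,1.]); print((proj("top",[pin,t])-[120,130])*3.077+[400,0])
E
```

```text
[0.50754123 0.2458559  0.15116681] [[168.07602723 227.53092077]] [[547.92993578 300.10264322]] [[265.75477391 184.72142082]]
[[585.45633463 229.0070248 ]
 [553.44122399 214.8343803 ]]
```

```bash
python3 - <<'E'
from h import *
a=robot.grab_frame("top")[:,:,::-1]
cv2.imwrite("pics/p2.png",cv2.resize(a[130:280,80:280],(800,600),interpolation=2))
E
```

```text
(no output)
```

View pics/p2.png

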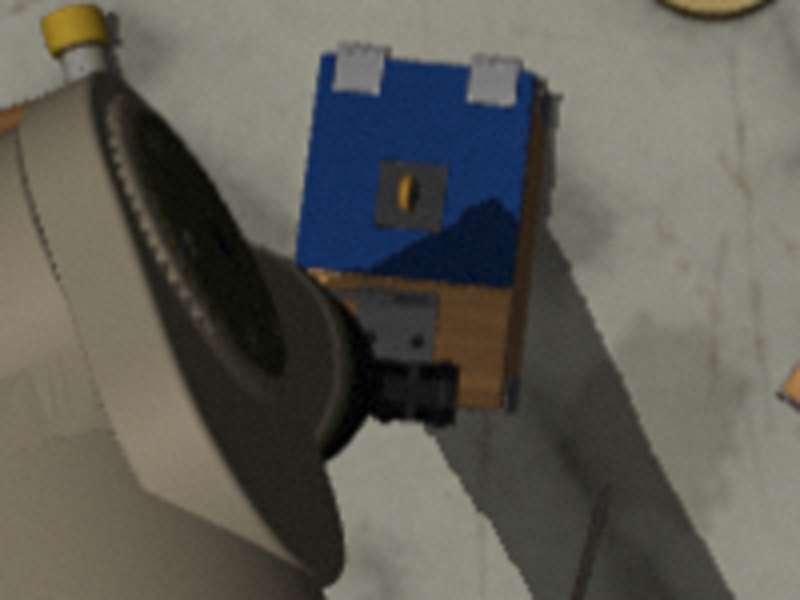

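The black block is the gripper's linkage. The side view puts the tips where the calibration predicts, behind the hasp. Starting the push.

```bash
python3 -m handwheel '[{"delta_pos":[15,-2,1],"rot":[0,0,0],"fingers":0},{"delta_pos":[15,-3,1],"rot":[0,0,0],"fingers":0},{"delta_pos":[12,-2,0],"rot":[0,0,0],"fingers":0},{"delta_pos":[11,-2,0],"rot":[0,0,0],"fingers":0},{"delta_pos":[0,0,0],"rot":[0,0,0],"fingers":0}]'
python3 - <<'E'
from h import *
a=[robot.grab_frame(n)[:,:,::-1] for n in("side",)]
s=a[0][130:310,170:350]
cv2.imwrite("pics/p3.png",cv2.resize(s,(540,540),interpolation=2))
E
```

```text
clock: 2.25
ee_pos: [0.5636, 0.2361, 0.1556]
orientation: [0.001, 0.055, 0.999, -0.0]
contact_force: [-0.1, 0.4, -0.2]
grip_width: 0.006
```

View pics/p3.png

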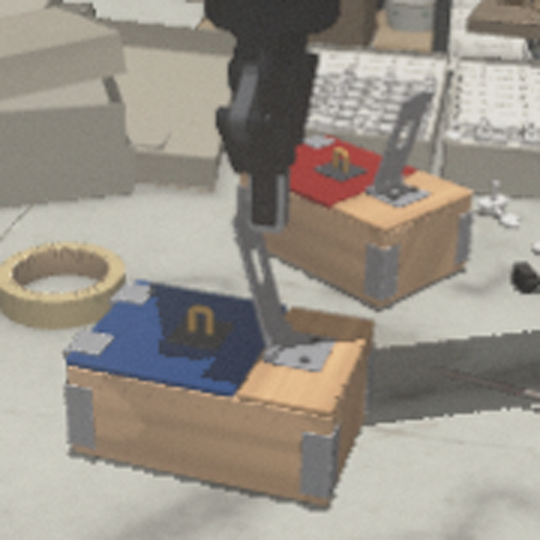

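The blue hasp has tipped over with the finger behind it, and the red one is untouched. Continuing along the arc.

```bash
python3 -m handwheel '[{"delta_pos":[9,-1,-4],"rot":[0,0,0],"fingers":0},{"delta_pos":[9,-1,-4],"rot":[0,0,0],"fingers":0},{"delta_pos":[9,-1,-5],"rot":[0,0,0],"fingers":0},{"delta_pos":[9,-1,-5],"rot":[0,0,0],"fingers":0},{"delta_pos":[8,-1,-7],"rot":[0,0,0],"fingers":0}]'
python3 -m handwheel '[{"delta_pos":[8,-1,-8],"rot":[0,0,0],"fingers":0},{"delta_pos":[6,-1,-9],"rot":[0,0,0],"fingers":0},{"delta_pos":[6,-1,-10],"rot":[0,0,0],"fingers":0},{"delta_pos":[4,0,-8],"rot":[0,0,0],"fingers":0},{"delta_pos":[0,0,0],"rot":[0,0,0],"fingers":0}]'
python3 - <<'E'
from h import *
a=[robot.grab_frame(n)[:,:,::-1] for n in("side",)]
s=a[0][130:310,170:350]
cv2.imwrite("pics/p4.png",cv2.resize(s,(540,540),interpolation=2))
E
```

```text
clock: 2.8
ee_pos: [0.607, 0.2314, 0.1296]
orientation: [-0.0, 0.054, 0.999, -0.0]
contact_force: [-0.6, 0.8, 0.7]
grip_width: 0.003
clock: 3.3
ee_pos: [0.6299, 0.2282, 0.0934]
orientation: [-0.001, 0.054, 0.999, -0.001]
contact_force: [-0.2, -0.4, -0.2]
grip_width: -0.001
```

View pics/p4.png

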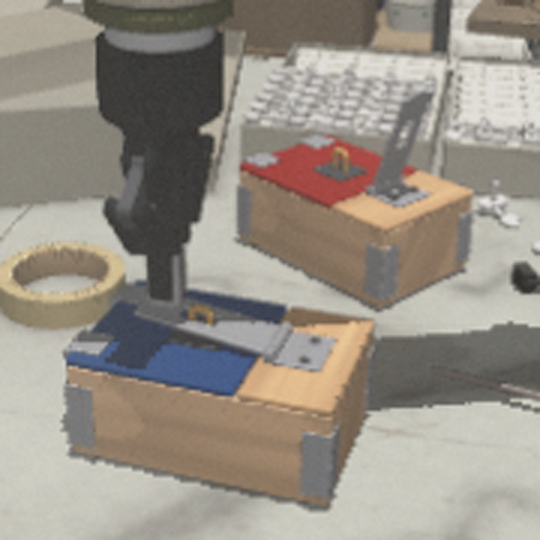

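The staple is showing through the slot and the hasp is nearly down. Pressing the rest of the way.

```bash
python3 -m handwheel '[{"delta_pos":[2,0,-4],"rot":[0,0,0],"fingers":0},{"delta_pos":[1,0,-4],"rot":[0,0,0],"fingers":0},{"delta_pos":[0,0,-3],"rot":[0,0,0],"fingers":0},{"delta_pos":[0,0,-2],"rot":[0,0,0],"fingers":0},{"delta_pos":[0,0,0],"rot":[0,0,0],"fingers":0}]'
```

```text
clock: 3.85
ee_pos: [0.6329, 0.2287, 0.082]
orientation: [-0.0, 0.054, 0.999, -0.0]
contact_force: [0.3, 0.4, 0.2]
grip_width: 0.005
```

```bash
python3 -m handwheel '[{"delta_pos":[0,0,-1],"rot":[0,0,0],"fingers":0},{"delta_pos":[0,0,-1],"rot":[0,0,0],"fingers":0},{"delta_pos":[0,0,-1],"rot":[0,0,0],"fingers":0},{"delta_pos":[0,0,0],"rot":[0,0,0],"fingers":0},{"delta_pos":[0,0,0],"rot":[0,0,0],"fingers":0}]'
```

```text
clock: 4.35
ee_pos: [0.6332, 0.2288, 0.0805]
orientation: [0.0, 0.054, 0.999, 0.0]
contact_force: [-4.8, -1.4, 8.5]
grip_width: 0.0
```

```bash
python3 -m handwheel '[{"delta_pos":[0,0,-1],"rot":[0,0,0],"fingers":0},{"delta_pos":[0,0,0],"rot":[0,0,0],"fingers":0},{"delta_pos":[0,0,0],"rot":[0,0,0],"fingers":0},{"delta_pos":[0,0,0],"rot":[0,0,0],"fingers":0},{"delta_pos":[0,0,0],"rot":[0,0,0],"fingers":0}]'
python3 -m handwheel '[{"delta_pos":[0,0,5],"rot":[0,0,0],"fingers":0},{"delta_pos":[0,0,25],"rot":[0,0,0],"fingers":0},{"delta_pos":[0,0,40],"rot":[0,0,0],"fingers":0},{"delta_pos":[-10,20,40],"rot":[0,0,0],"fingers":0},{"delta_pos":[-15,35,25],"rot":[0,0,0],"fingers":0}]'
python3 -m handwheel '[{"delta_pos":[-30,35,0],"rot":[0,0,0],"fingers":0},{"delta_pos":[-30,35,0],"rot":[0,0,0],"fingers":0},{"delta_pos":[-30,35,0],"rot":[0,0,0],"fingers":0},{"delta_pos":[-30,35,0],"rot":[0,0,0],"fingers":0},{"delta_pos":[-30,35,0],"rot":[0,0,0],"fingers":0}]'
python3 -m handwheel '[{"delta_pos":[-30,30,0],"rot":[0,0,0],"fingers":0},{"delta_pos":[-30,30,0],"rot":[0,0,0],"fingers":0},{"delta_pos":[-30,30,0],"rot":[0,0,0],"fingers":0},{"delta_pos":[-20,20,0],"rot":[0,0,0],"fingers":0},{"delta_pos":[0,0,0],"rot":[0,0,0],"fingers":0}]'
python3 - <<'E'
from h import *
a=[robot.grab_frame(n)[:,:,::-1] for n in("side","top")]
s=a[0][130:310,170:350];t=a[1][120:270,140:390]
cv2.imwrite("pics/p5.png",cv2.resize(s,(600,600),interpolation=2))
cv2.imwrite("pics/p6.png",cv2.resize(t,(800,480),interpolation=2))
E
```

```text
clock: 4.85
ee_pos: [0.6332, 0.2289, 0.0804]
orientation: [0.0, 0.054, 0.999, 0.0]
contact_force: [-6.0, -2.4, 13.3]
grip_width: 0.009
clock: 5.35
ee_pos: [0.6106, 0.2804, 0.2172]
orientation: [0.002, 0.057, 0.998, -0.0]
contact_force: [0.9, 1.0, 0.2]
grip_width: -0.001
clock: 5.85
ee_pos: [0.4568, 0.46, 0.2134]
orientation: [0.0, 0.054, 0.999, 0.0]
contact_force: [0.3, -0.2, -0.7]
grip_width: 0.001
clock: 6.35
ee_pos: [0.342, 0.573, 0.2127]
orientation: [-0.002, 0.049, 0.999, 0.001]
contact_force: [0.1, -0.0, 0.3]
grip_width: 0.001
```

View pics/p5.png

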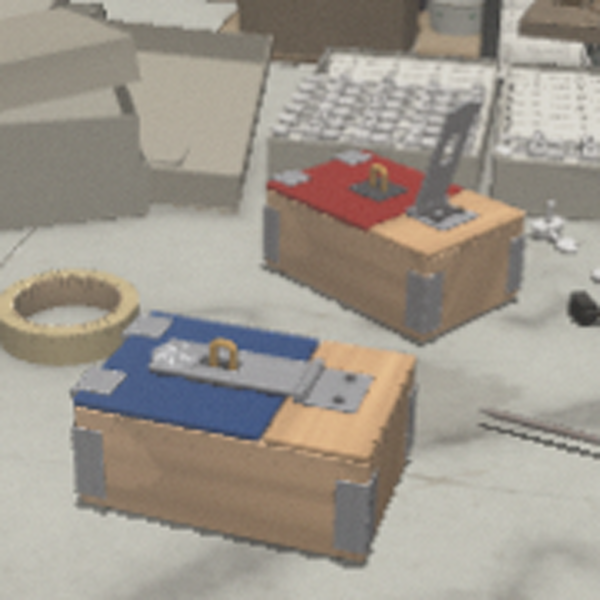

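View pics/p6.png

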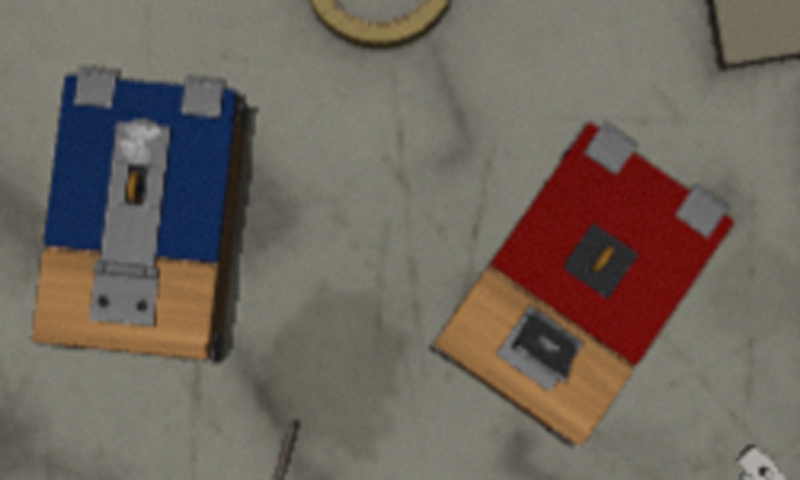

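The blue hasp lies flat with the staple through its slot, at about (135,185) in the top crop and (222,355) in the side crop. The red hasp stands open as before, and the arm is clear of everything.

```bash
python3 -c "
from bench import robot
print(robot.sign_off())"
```

```text
the job is handed in; nothing more can be done
None
```

The blue case's hasp is shut, and I've handed the job in at about 6.5 s of the 29 s allowed. With the fingers shut, I pushed the hasp over from behind along its arc and pressed the tab down until it met the stop. I then moved the arm clear.

- **Blue hasp:** When I pressed, the tool tip stopped at z = 80.4 mm against an expected 80.5 mm for the top of the strap. The force on the tool was about 15 N. In the last pictures from both cameras the hasp lies flat, with the brass staple through its slot.
- **Red hasp:** It stands open, and both views look the same as at the start. I judged this by eye and did not measure its angle again.
- **Failures:** No check failed or disagreed. I took no picture after handing in.

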